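# Pack the kit tray flush

## Robot

A 7-joint arm with a two-finger parallel gripper is mounted at the origin on a cart in front of the work surface, level with it; the furniture and walls round the work are solid. World frame = base frame: x ahead of the robot, y to its left, z up, the work surface at z = 0. Lengths are in m, angles in rad, forces in N, time in s.
With the tool pointing down it reaches from about 0.4 to 0.875 m from the base axis. Payload 6.5 kg.
Tool frame: the origin (TCP) lies at the very end of the fingers, on their centre line; the grasp point (between the pads) lies 19 mm behind it; z points along the fingers, y is the line along which they close (so a half turn about z gives the same grasp; the last joint's range is limited). The gripper opens to 88 mm and grips with 3 to 60 N. Pads are 18 mm wide; open, the fingers measure 123 mm over their backs; the gripper's body (75 mm by 187 mm) begins 45 mm behind the grasp point.
Start: joints at [1.103, 0.536, -0.004, 1.538, 0.003, 1.067, -0.071], TCP at [0.254, -0.598, 0.239] pointing down, gripper open.
Joint ranges: [-2.7, 2.7], [-0.37, 2.16], [-1.27, 1.26], [0.24, 2.4], [-1.31, 4.45], [0.19, 1.91], [-2.76, 2.76]. Speed limits (rad/s): [2.39, 2.39, 3.14, 3.14, 3.14, 3.14, 3.14].

## Interface

Orientations are given as a 3x3 rotation matrix whose columns are the frame's x, y, z axes.
In Python, from station import ctrl gives the robot as it stands. The module is installed in compiled form; this text tells all that it offers.
- The arm moves only by the tool move_arm, never from a script. Its argument "series" is a list of rows, each a list of 7 numbers: the turn, a rotation vector about the tool's x, y, z scaled (see below), then the shift along the tool's x, y, z scaled (see below), then the closure, from 0 (fully open) to 1 (shut). In form: [[ax, ay, az, x, y, z, hand], ...]. A call has 1 to 20 rows; each row is the pose to reach, as a shift and turn from the pose commanded when the call began, along the tool's axes at that moment; what a row does not reach only later rows make up. The controller multiplies each number of a shift by 0.2 m and each number of a turn by 120 degrees. A row lasts 1/8 s, in which the tool goes at most 62.5 mm and 10.7 degrees, less where a joint would pass 70% of its speed; a pose out of reach is approached as far as the arm can. A call with a number of a shift or a turn outside -1 to 1 is refused whole. A call with a gripper value outside its range is refused whole. The fingers move at their own pace and stop on an object; "grip_force" is the grip in N (left out, the last holds). Time passes only in rows, so rows that repeat a pose let the fingers close. It gives the time, the measured TCP pose, the force, the opening and the grip force at its end, in the units of the state.
- ctrl.get_state(): the state, without advancing time (a new reading comes with each control period).
- ctrl.grab_frame(name): name is "scene" or "top"; returns the picture (400x640x3 uint8, red, green, blue); there is no depth.
- ctrl.calibration(name): a dict with "fx", "fy", "cx", "cy" (pixels), "dist_coeffs" ([k1, k2, p1, p2, k3] as OpenCV has them; the pictures are not rectified), "position" and "orientation" of the camera in the world. Camera axes: x right, y down, z forward; pixel columns grow to the right and rows downward; lengths in m; the calibration is good to about 2 mm. A picture is of the moment at which its call begins. calibration takes no time and is no camera call.
- ctrl.close_job(): hands the job in; it is judged then, once.
The state is a dict: "time_s": time; "joints": joint angles; "joint_velocities": joint speeds; "joint_efforts": joint torques, N m; "tcp_pos": TCP position; "orientation": TCP orientation; "ft_force": force on the tool from outside, world axes, zero at the start; "wrist_torque": the same for the moment, N m; "grip_width": opening from 0.0 (shut) to 1.0 (fully open); "gripper_force": force on a finger pad.
Only numpy, scipy, OpenCV 4.12 (cv2) and the standard library are available. Lean on these libraries where they do the work, as an engineer would, in place of code of your own. Each camera call takes 0.05 s, during which the arm holds its last target. There are 200 camera calls.

## Task

Pack the open tray to the right of the vice: lay the small brown carton, the flat box of blades, the big hex nut and the stubby screwdriver each flat in the pocket cut to its size and depth, so that nothing stands above the rim. The thicker white box and the small nut look similar but are not part of this kit: leave them where they lie.

Things in the scene. Friction and masses are not known exactly. Their poses are not given: they have to be found in the camera images.
- carton_center (a point): Small brown cardboard carton with a white label, 58 (x) x 64 (y) x 46 (z) mm; belongs to the kit. Point: its centre. Lies on the bench left of the vice, z up, its x axis within 35 degrees of straight ahead. Between here and the tray stands the vice, 80 mm high; the shelves overhang the bench beyond x = 0.7 m, so the arm must not swing wide there.
- blade_box_center (a point): Flat off-white card box of blades with a red label on a side, 72 (x) x 50 (y) x 22 (z) mm; belongs to the kit. Point: its centre. Lies on the bench left of the vice, z up, its x axis within 35 degrees of straight ahead.
- big_nut_center (a point): The larger hex nut, light grey steel, 35 (x, across corners) x 30 (y, across flats) x 16 (z) mm; belongs to the kit. Point: its centre. Lies on the bench left of the vice, z up, its x axis within 35 degrees of straight ahead.
- stubby_center (a point): Stubby screwdriver with a thick orange handle, lying, 25 (x) x 79 (y) x 30 (z) mm overall; belongs to the kit. The handle, 20 to 25 mm across x, fills y = +1 to +36 mm, take it there (about y = +17 mm); the blade runs to y = -39 mm. Point: middle of its length, 11.5 mm above what it lies on. Lies on the bench left of the vice, z up, its x axis within 35 degrees of straight ahead.
- thick_box_center (a point): Look-alike that stays: white card box with a brown tape strip along its top and no red label, same outline as the blade box but thicker, 72 (x) x 50 (y) x 40 (z) mm; it would stand above the rim. Point: its centre. Lies on the bench left of the vice, z up, its x axis within 35 degrees of straight ahead.
- small_nut_center (a point): Look-alike that stays: the smaller hex nut, 22 x 19 x 10 mm, light grey steel. Point: its centre. Lies on the bench left of the vice, z up, its x axis within 35 degrees of straight ahead.
- pocket_carton_floor (a point): Grey insert (112 x by 102 y mm), one of four filling the fixed dark steel tray right of the vice, 2 x 2 in any order. Rim 53 mm above the bench. Point: centre of its pocket's floor; z up, axes along its sides. Pocket 76 (x) x 82 (y), 48 deep; a finger recess as deep in both x sides, 40 wide (y), 108 end to end (x). The deepest pocket, for the carton (58 mm side along x).
- pocket_blade_floor (a point): Grey insert (112 x by 102 y mm), one of four filling the fixed dark steel tray right of the vice, 2 x 2 in any order. Rim 53 mm above the bench. Point: centre of its pocket's floor; z up, axes along its sides. Pocket 68 (x) x 90 (y), 26 deep; a finger recess as deep in both x sides, 40 wide (y), 100 end to end (x). Shallow and broad, for the blade box (its long side along the pocket's y).
- pocket_nut_floor (a point): Grey insert (112 x by 102 y mm), one of four filling the fixed dark steel tray right of the vice, 2 x 2 in any order. Rim 53 mm above the bench. Point: centre of its pocket's floor; z up, axes along its sides. Pocket 53 (x) x 53 (y), 20 deep; a finger recess as deep in both x sides, 40 wide (y), 80 end to end (x). The smallest and shallowest pocket, for the big nut.
- pocket_driver_floor (a point): Grey insert (112 x by 102 y mm), one of four filling the fixed dark steel tray right of the vice, 2 x 2 in any order. Rim 53 mm above the bench. Point: centre of its pocket's floor; z up, axes along its sides. Pocket 43 (x) x 97 (y), 34 deep; a finger recess as deep in both x sides, 66 wide (y), 76 end to end (x). Long and narrow, for the stubby screwdriver (its length along the pocket's y, either way round).
Things that resemble listed ones, but are neither listed nor needed, are in the scene too. Leave any black or blue look-alike of the part that bears big_nut_center alone.

How it is judged:
By the outcome, as a careful person would: the job done as asked, in the order asked, and still so for the second after the job is handed in, with the robot touching nothing.
It also fails if it takes over 128 s, if anything falls off the work surface, if the arm or the gripper's body presses on something with over 40 N, if the wrist force passes 120 N, or if a joint passes its speed limit or range.

## Working session

There is one attempt and no reset: what is moved stays moved. The work goes in short steps, Python scripts to look and compute and a tool call to move; the robot and the scene stay as the last step left them, time stands still between calls to the robot, and variables do not carry over. Pictures are saved under pics/ and viewed, at most 14 in all, crops included, and the job is handed in when it is done.

Besides the shell and the picture viewer there is one more tool, called after "Request:" as a command line: name --pt "numbers of a row" for each row, then --argument value for the rest. move_arm: Moves the arm, as the interface text tells. Its arguments: {"type":"object","properties":{"series":{"type":"array","items":{"type":"array","items":{"type":"number","minimum":-1,"maximum":1}}},"grip_force":{"type":"number"}},"required":["series"]}

```bash
mkdir -p pics; cat > h.py <<'E'
import numpy as np, cv2
from station import ctrl
def grab(n,f=None):
    im=ctrl.grab_frame(n)
    if f: cv2.imwrite('pics/'+f,im[:,:,::-1])
    return im
def cam(n):
    c=ctrl.calibration(n);K=np.array([[c['fx'],0,c['cx']],[0,c['fy'],c['cy']],[0,0,1]])
    return K,np.array(c['dist_coeffs']),np.array(c['position']),np.array(c['orientation'])
def ray(n,px,z):
    K,d,p,R=cam(n)
    u=cv2.undistortPoints(np.array(px,float).reshape(-1,1,2),K,d).reshape(-1,2)
    v=np.c_[u,np.ones(len(u))]@R.T
    return p+v*((z-p[2])/v[:,2])[:,None]
def proj(n,P):
    K,d,p,R=cam(n)
    return cv2.projectPoints(np.array(P,float).reshape(-1,1,3),cv2.Rodrigues(R.T)[0],-R.T@p,K,d)[0].reshape(-1,2)
E
python3 - <<'E'
from h import *
np.set_printoptions(precision=3,suppress=True)
for n in('scene','top'):
    grab(n,n+'0.png');print(cam(n))
s=ctrl.get_state();print(s)
E
```

```text
(array([[480.07 ,   0.   , 315.923],
       [  0.   , 480.07 , 206.145],
       [  0.   ,   0.   ,   1.   ]]), array([0.004, 0.   , 0.   , 0.   , 0.   ]), array([-0.017,  1.024,  0.604]), array([[-0.889, -0.197,  0.413],
       [-0.457,  0.369, -0.809],
       [ 0.007, -0.908, -0.418]]))
(array([[393.305,   0.   , 318.581],
       [  0.   , 393.305, 202.27 ],
       [  0.   ,   0.   ,   1.   ]]), array([-0.024,  0.   ,  0.   ,  0.   ,  0.   ]), array([ 0.247, -0.037,  1.381]), array([[ 0.015, -0.983,  0.182],
       [-1.   , -0.014,  0.011],
       [-0.008, -0.182, -0.983]]))
{'time_s': 0.1, 'joints': array([ 1.103,  0.537, -0.004,  1.539,  0.003,  1.067, -0.071]), 'joint_velocities': array([-0.   , -0.002,  0.001, -0.001,  0.   ,  0.   , -0.002]), 'joint_efforts': array([  0.002, -57.208,   0.994, -25.223,  -0.056,   0.013,   0.   ]), 'tcp_pos': array([ 0.254, -0.598,  0.238]), 'orientation': array([[ 0.92 ,  0.391, -0.001],
       [ 0.391, -0.92 ,  0.001],
       [-0.   , -0.002, -1.   ]]), 'ft_force': array([-0.09 ,  0.417, -0.448]), 'wrist_torque': array([-0.035,  0.027,  0.003]), 'gripper_force': 0.0, 'grip_width': 0.9993750005674951}
```

View pics/scene0.png

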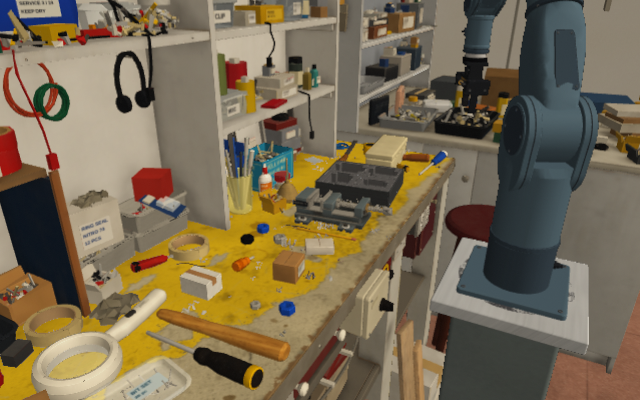

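View pics/top0.png

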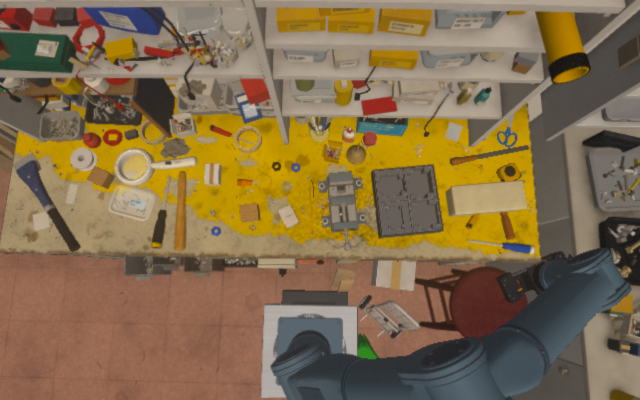

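The carton is at top (249,212), the off-white box at (288,216), the thick box with tape at (212,173), and the orange stubby at (245,182). The tray is around (407,200). The nuts are too small to tell apart here, so I'll crop in closer.

```bash
python3 - <<'E'
from h import *
t=cv2.imread('pics/top0.png');s=cv2.imread('pics/scene0.png')
a=cv2.resize(t[150:250,190:323],None,fx=6,fy=6,interpolation=cv2.INTER_CUBIC);cv2.imwrite('pics/c1.png',a)
cv2.imwrite('pics/c2.png',cv2.resize(s[215:325,170:345],None,fx=4.5,fy=4.5,interpolation=cv2.INTER_CUBIC))
cv2.imwrite('pics/c3.png',cv2.resize(t[155:245,365:450],None,fx=6.6,fy=6.6,interpolation=cv2.INTER_CUBIC))
E
```

```text
(no output)
```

View pics/c1.png

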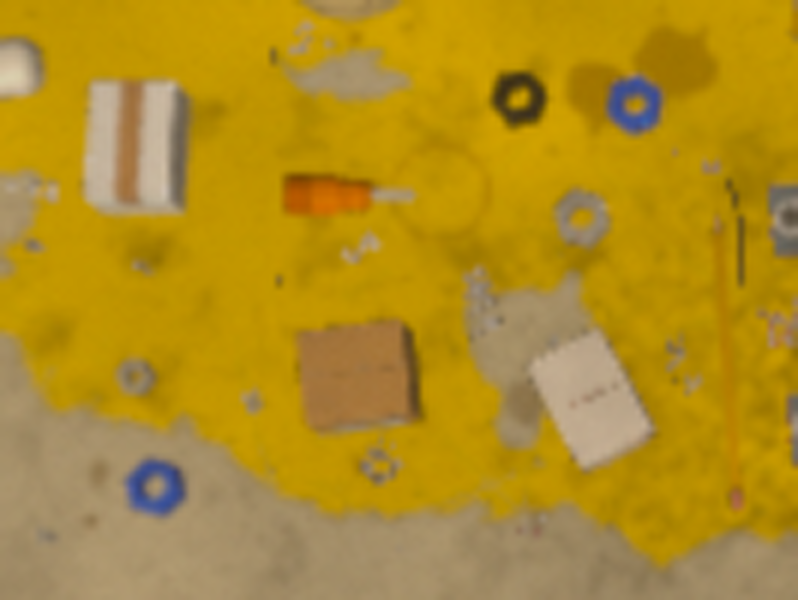

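View pics/c2.png

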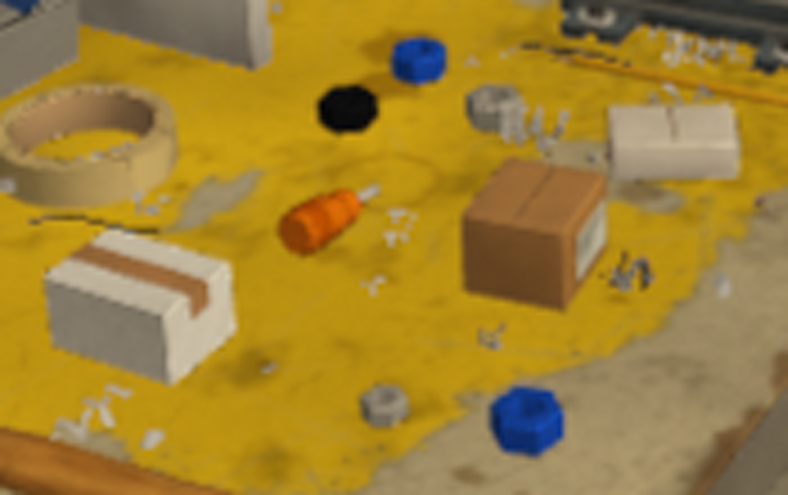

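View pics/c3.png

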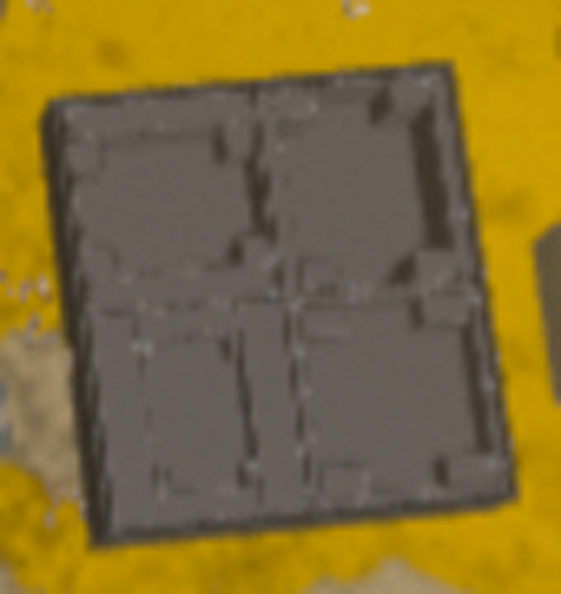

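Candidates in the top view:
- **Big nut:** the grey nut at (287,186). The look-alikes are the small grey nut at (213,213), the black one at (276,166), and the blue ones at (296,167) and (216,231).
- **Blade box:** the flat, untaped box at (288,216). The thick taped box at (212,173) stays.

The crops confirm these choices. Next I'll measure the parts and enhance the tray.

```bash
python3 - <<'E'
from h import *
np.set_printoptions(precision=4,suppress=True)
t=cv2.imread('pics/top0.png')
f=lambda c,s,x0,y0:(np.array(c,float)+.5)/s-.5+[x0,y0]
hsv=cv2.cvtColor(t,cv2.COLOR_BGR2HSV)
def comp(m,px,r=20):
    k=np.zeros_like(m);k[px[1]-r:px[1]+r,px[0]-r:px[0]+r]=m[px[1]-r:px[1]+r,px[0]-r:px[0]+r]
    n,l,st,c=cv2.connectedComponentsWithStats(k)
    i=1+np.argmin([np.hypot(*(c[j]-px))-st[j,4]*.05 for j in range(1,n)]);return np.argwhere(l==i)[:,::-1]
S,V,H=hsv[...,1].astype(int),hsv[...,2].astype(int),hsv[...,0]
print('px hsv',[hsv[y,x] for x,y in[(249,209),(289,214),(245,182),(283,186),(250,220),(256,212),(300,190)]])
def rep(nm,pts,z):
    w=ray('top',pts,z)[:,:2].astype(np.float32);r=cv2.minAreaRect(w*1000);print(nm,len(pts),w.mean(0),r)
car=((H<16)&(S>90)&(S<190)&(V>135)).astype(np.uint8);rep('carton',comp(car,(249,212)),.046)
bl=((S<75)&(V>165)).astype(np.uint8);rep('blade',comp(bl,(288,216)),.022)
og=((H<16)&(S>200)).astype(np.uint8);rep('stub',comp(og,(245,182),12),.0115)
nu=((S<90)).astype(np.uint8);rep('nut',comp(nu,(287,186),8),.016)
# hand picks, crop c1
for nm,c,z in[('cart',[(298,333),(402,322),(413,413),(314,430)],.046),('blade',[(530,370),(598,329),(653,428),(587,467)],.022),('nut',[(582,218)],.016),('stub',[(286,194),(372,196),(412,195)],.0115),('vice',[(770,185),(800,400)],.08)]:
    print(nm,ray('top',f(c,6,190,150),z)[:,:2].tolist())
tr=[(48,103),(450,65),(515,497),(95,545)]
w=ray('top',f(tr,6.6,365,155),.053)[:,:2];print('tray',w,w.mean(0),np.diff(np.r_[w,w[:1]],axis=0))
g=cv2.createCLAHE(6,(3,3)).apply(cv2.cvtColor(t,cv2.COLOR_BGR2GRAY)[155:245,365:450])
A=cv2.resize(g,(540,572),interpolation=cv2.INTER_CUBIC);cv2.imwrite('pics/c4.png',A)
s=cv2.imread('pics/scene0.png');g=cv2.cvtColor(s,cv2.COLOR_BGR2GRAY)[150:215,305:415];g=np.clip(g.astype(int)*2.2-40,0,255).astype(np.uint8)
cv2.imwrite('pics/c5.png',cv2.resize(g,None,fx=6,fy=6,interpolation=cv2.INTER_CUBIC))
E
```

```text
px hsv [array([ 17, 165, 165], dtype=uint8), array([ 16,  72, 178], dtype=uint8), array([ 16, 255, 201], dtype=uint8), array([ 19,  83, 148], dtype=uint8), array([ 17, 129, 148], dtype=uint8), array([ 16, 166, 163], dtype=uint8), array([ 23, 255, 182], dtype=uint8)]Traceback (most recent call last):
  File "<stdin>", line 14, in <module>
  File "<stdin>", line 9, in comp
    return _wrapfunc(a, 'argmin', axis=axis, out=out, **kwds)
    return _wrapit(obj, method, *args, **kwds)
    result = getattr(arr, method)(*args, **kwds)
ValueError: attempt to get argmin of an empty sequence
```

```bash
python3 - <<'E'
from h import *
np.set_printoptions(precision=4,suppress=True)
t=cv2.imread('pics/top0.png')
f=lambda c,s,x0,y0:(np.array(c,float)+.5)/s-.5+[x0,y0]
hsv=cv2.cvtColor(t,cv2.COLOR_BGR2HSV)
def comp(m,px,r=20):
    k=np.zeros_like(m);k[px[1]-r:px[1]+r,px[0]-r:px[0]+r]=m[px[1]-r:px[1]+r,px[0]-r:px[0]+r]
    n,l,st,c=cv2.connectedComponentsWithStats(k)
    i=1+np.argmax(st[1:,4]) if n>1 else 0;return np.argwhere(l==i)[:,::-1]
S,V,H=hsv[...,1].astype(int),hsv[...,2].astype(int),hsv[...,0]
def rep(nm,pts,z):
    w=ray('top',pts,z)[:,:2].astype(np.float32);print(nm,len(pts),w.mean(0),cv2.minAreaRect(w*1000))
car=((H<19)&(S>145)&(S<200)&(V>130)).astype(np.uint8);rep('carton',comp(car,(249,212)),.046)
bl=((S<85)&(V>160)).astype(np.uint8);rep('blade',comp(bl,(288,216)),.022)
og=((H<19)&(S>200)).astype(np.uint8);rep('stub',comp(og,(245,182),12),.0115)
nu=((S<150)).astype(np.uint8);rep('nut',comp(nu,(287,186),7),.016)
for nm,c,z in[('cart',[(298,333),(402,322),(413,413),(314,430)],.046),('blade',[(530,370),(598,329),(653,428),(587,467)],.022),('nut',[(582,218)],.016),('stub',[(286,194),(372,196),(412,195)],.0115),('vice',[(770,185),(800,400)],.08)]:
    print(nm,ray('top',f(c,6,190,150),z)[:,:2].round(4).tolist())
tr=[(48,103),(450,65),(515,497),(95,545)]
w=ray('top',f(tr,6.6,365,155),.053)[:,:2];print('tray',w,w.mean(0),np.diff(np.r_[w,w[:1]],axis=0))
g=cv2.createCLAHE(6,(3,3)).apply(cv2.cvtColor(t,cv2.COLOR_BGR2GRAY)[155:245,365:450])
A=cv2.resize(g,None,fx=6.6,fy=6.6,interpolation=cv2.INTER_CUBIC);cv2.imwrite('pics/c4.png',A)
s=cv2.imread('pics/scene0.png');g=cv2.cvtColor(s,cv2.COLOR_BGR2GRAY)[150:215,305:415];g=np.clip(g.astype(int)*2.2-40,0,255).astype(np.uint8)
cv2.imwrite('pics/c5.png',cv2.resize(g,None,fx=6,fy=6,interpolation=cv2.INTER_CUBIC))
E
```

```text
carton 270 [0.4572 0.2182] ((456.3977355957031, 218.10177612304688), (56.91403579711914, 59.26430130004883), 8.755390167236328)
blade 266 [0.4493 0.0851] ((449.2457275390625, 85.37881469726562), (71.54138946533203, 46.80589294433594), 29.717369079589844)
stub 79 [0.5701 0.2471] ((570.8416137695312, 246.32504272460938), (22.086219787597656, 50.46800994873047), 0.7505313158035278)
nut 50 [0.5573 0.0927] ((557.1708984375, 93.03033447265625), (29.353059768676758, 24.96173095703125), 1.6516317129135132)
cart [[0.4806, 0.2516], [0.4879, 0.1918], [0.4351, 0.1832], [0.4244, 0.2395]]
blade [[0.4648, 0.1198], [0.4896, 0.0808], [0.4317, 0.0471], [0.4084, 0.0848]]
nut [[0.5575, 0.0927]]
stub [[0.5708, 0.2707], [0.5703, 0.2191], [0.5712, 0.1952]]
vice [[0.5635, -0.0194], [0.4407, -0.038]]
tray [[ 0.6093 -0.2063]
 [ 0.6331 -0.4194]
 [ 0.4037 -0.4442]
 [ 0.3761 -0.2282]] [ 0.5055 -0.3245] [[ 0.0238 -0.2131]
 [-0.2293 -0.0248]
 [-0.0276  0.216 ]
 [ 0.2332  0.0219]]
```

View pics/c4.png

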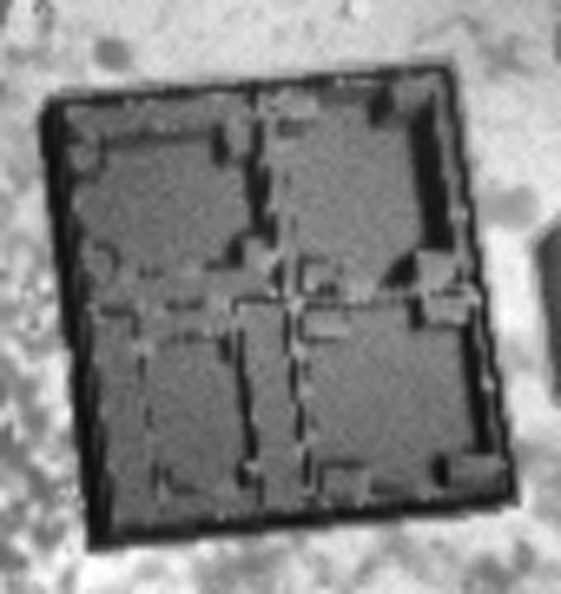

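View pics/c5.png

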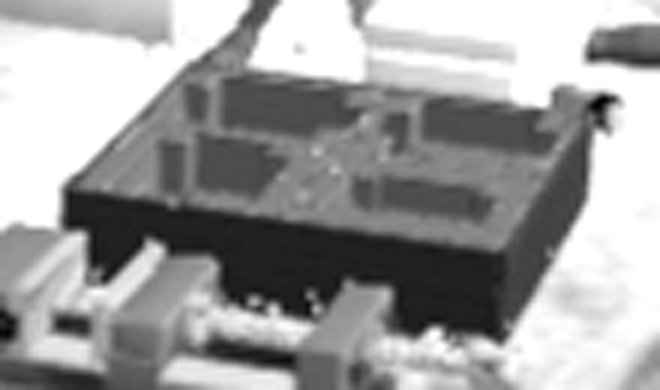

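The enhanced tray crops show, by pocket outline and shading:
- **Far right:** the deep carton pocket, crop (350,190).
- **Far left:** the driver pocket, (165,200). It is wide in y, with a recess of about 76 mm in x.
- **Near left:** the nut pocket, (195,410), about 53 mm wide.
- **Near right:** the blade pocket, (395,395).

Now I'll work out the tray frame and plan the first moves.

```bash
cat >> h.py <<'E'
from scipy.spatial.transform import Rotation as Ro
def Rd(a):
    a=np.radians(a);return np.array([[np.cos(a),np.sin(a),0],[np.sin(a),-np.cos(a),0],[0,0,-1]])
def plan(T):
    "T: list of (x,y,z,alpha deg of tool x); prints turn/shift numbers, one call per target"
    s=ctrl.get_state();p,R=np.array(s['tcp_pos']),np.array(s['orientation'])
    print('now',p.round(4),'a',np.degrees(np.arctan2(R[1,0],R[0,0])).round(1),'t',s['time_s'],'F',np.round(s['ft_force'],1),'w',round(s['grip_width']*88,1),s['gripper_force'])
    for t in T:
        q=np.array(t[:3]);Rt=Rd(t[3])
        r=Ro.from_matrix(R.T@Rt).as_rotvec()/np.radians(120);d=R.T@(q-p)/.2
        print(t,'->',r.round(3),d.round(3),'rows',int(np.ceil(max(np.linalg.norm(d)*.2/.0625,np.linalg.norm(r)*120/10.7))),'' if abs(np.r_[r,d]).max()<=1 else 'TOO FAR')
        p,R=q,Rt
E
python3 - <<'E'
from h import *
np.set_printoptions(precision=4,suppress=True)
f=lambda c:(np.array(c,float)+.5)/6.6-.5+[365,155]
P=lambda c,z:ray('top',f(c),z)[:,:2]
cr=P([(293,300)],.053)[0];co=P([(450,65)],.053)[0]
ed=P([(60,97),(250,82),(440,67)],.053);er=P([(458,110),(485,300),(513,480)],.053)
print(cr,co,np.degrees(np.arctan2(*(ed[0]-ed[2])))*-1,np.degrees(np.arctan2(er[0,1]-er[2,1],er[0,0]-er[2,0])))
a=np.radians(6.3);B=np.array([[np.cos(a),-np.sin(a)],[np.sin(a),np.cos(a)]])
print('corner local',B.T@(co-cr),'far edge local',(B.T@(ed-cr).T)[0],'right edge',(B.T@(er-cr).T)[1])
for n,l in dict(carton=(56,-51),driver=(56,51),nut=(-56,51),blade=(-56,-51)).items(): print(n,cr+B@np.array(l)/1000)
# floor centres cross-check from seen floors
print('pocket floors: nut', P([(195,412)],.033),'driver',P([(165,200)],.019),'blade',P([(390,395)],.027))
plan([(.42,-.45,.24,60),(.47,-.27,.24,98),(.49,-.09,.24,98),(.48,.09,.24,98),(.457,.217,.15,98)])
t=cv2.imread('pics/top0.png');c=cv2.resize(t[176:197,277:298],None,fx=12,fy=12,interpolation=cv2.INTER_CUBIC)
s=cv2.imread('pics/scene0.png');d=cv2.resize(s[228:253,265:295],None,fx=12,fy=12,interpolation=cv2.INTER_CUBIC)
o=np.zeros((300,620,3),np.uint8);o[:252,:252]=c;o[:300,260:620]=d;cv2.imwrite('pics/nut.png',o)
E
```

```text
[ 0.5051 -0.3328] [ 0.6331 -0.4194] 5.462307372254002 6.072058688033127
corner local [ 0.1176 -0.1001] far edge local [0.12   0.1185 0.1171] right edge [-0.1007 -0.0996 -0.0999]
carton [ 0.5664 -0.3773]
driver [ 0.5552 -0.276 ]
nut [ 0.4439 -0.2882]
blade [ 0.4551 -0.3896]
pocket floors: nut [[ 0.4485 -0.2843]] driver [[ 0.5655 -0.273 ]] blade [[ 0.4599 -0.3884]]
now [ 0.254  -0.5977  0.238 ] a 23.0 t 0.1 F [-0.1  0.4 -0.4] w 87.9 0.0
(0.42, -0.45, 0.24, 60) -> [-0.001 -0.    -0.308] [ 1.053 -0.355 -0.01 ] rows 4 TOO FAR
(0.47, -0.27, 0.24, 98) -> [ 0.     0.    -0.317] [ 0.904 -0.233  0.   ] rows 4 
(0.49, -0.09, 0.24, 98) -> [0. 0. 0.] [0.877 0.224 0.   ] rows 3 
(0.48, 0.09, 0.24, 98) -> [0. 0. 0.] [0.898 0.076 0.   ] rows 3 
(0.457, 0.217, 0.15, 98) -> [0. 0. 0.] [ 0.645 -0.026  0.45 ] rows 3
```

View pics/nut.png

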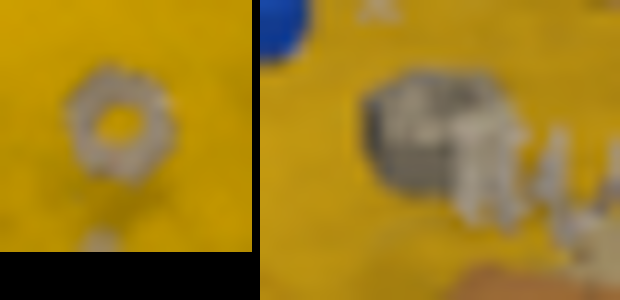

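The nut's corners lie along about 8° from straight ahead, in the left panel with vertices at (112,64) and (130,184). I'll grip its flats at about -22°. The seam estimate of the tray centre needs tightening using the rim edges. First I'll move towards the carton.

Request:
move_arm --pt "0 0 -0.3 0.95 -0.35 0 0" --pt "0 0 -0.3 0.95 -0.35 0 0" --pt "0 0 -0.3 0.95 -0.35 0 0" --pt "0 0 -0.3 0.95 -0.35 0 0" --pt "0 0 -0.3 0.95 -0.35 0 0"

```text
time_s: 0.72
tcp_pos: [0.402, -0.459, 0.2384]
orientation: [[0.514, 0.858, -0.0], [0.858, -0.514, 0.0], [0.0, -0.001, -1.0]]
ft_force: [-1.0, -1.3, 1.1]
grip_width: 1.002
gripper_force: 0.0
```

```bash
python3 - <<'E'
from h import *
np.set_printoptions(precision=4,suppress=True)
f=lambda c:(np.array(c,float)+.5)/6.6-.5+[365,155]
P=lambda c,z:ray('top',f(c),z)[:,:2]
a=np.radians(5.9);B=np.array([[np.cos(a),-np.sin(a)],[np.sin(a),np.cos(a)]])
for n,l,c in [('nut',(-56,51),(199,413)),('blade',(-56,-51),(397,400)),('driver',(56,51),(168,200)),('carton',(56,-51),(361,188))]:
    w=P([c],.053)[0];print(n,w,'centre',w-B@np.array(l)/1000)
plan([(.47,-.27,.24,98),(.49,-.09,.24,98),(.48,.09,.24,98),(.457,.217,.15,98)])
E
```

```text
nut [ 0.4451 -0.2827] centre [ 0.506  -0.3277]
blade [ 0.4533 -0.3852] centre [ 0.5037 -0.3287]
driver [ 0.5576 -0.2687] centre [ 0.5072 -0.3252]
carton [ 0.5655 -0.3701] centre [ 0.5046 -0.3251]
now [ 0.402  -0.459   0.2384] a 59.1 t 0.725 F [-1.  -1.3  1.1] w 88.2 0.0
(0.47, -0.27, 0.24, 98) -> [-0.    -0.    -0.324] [ 0.985 -0.194 -0.008] rows 4 
(0.49, -0.09, 0.24, 98) -> [0. 0. 0.] [0.877 0.224 0.   ] rows 3 
(0.48, 0.09, 0.24, 98) -> [0. 0. 0.] [0.898 0.076 0.   ] rows 3 
(0.457, 0.217, 0.15, 98) -> [0. 0. 0.] [ 0.645 -0.026  0.45 ] rows 3
```

Request:
move_arm --pt "0 0 -0.32 0.985 -0.195 0 0" --pt "0 0 -0.32 0.985 -0.195 0 0" --pt "0 0 -0.32 0.985 -0.195 0 0" --pt "0 0 -0.32 0.985 -0.195 0 0" --pt "0 0 -0.32 0.985 -0.195 0 0"

```text
time_s: 1.35
tcp_pos: [0.4688, -0.2718, 0.2386]
orientation: [[-0.126, 0.992, -0.001], [0.992, 0.126, -0.001], [-0.0, -0.001, -1.0]]
ft_force: [-0.6, -0.3, 0.3]
grip_width: 1.0
gripper_force: 0.0
```

Request:
move_arm --pt "0 0 0 0.88 0.225 0 0" --pt "0 0 0 0.88 0.225 0 0" --pt "0 0 0 0.88 0.225 0 0" --pt "0 0 0 0.88 0.225 0 0"

```text
time_s: 1.85
tcp_pos: [0.4919, -0.0884, 0.2389]
orientation: [[-0.129, 0.992, 0.001], [0.992, 0.129, 0.001], [0.001, 0.001, -1.0]]
ft_force: [-0.4, -0.8, -0.3]
grip_width: 1.001
gripper_force: 0.0
```

Request:
move_arm --pt "0 0 0 0.9 0.075 0 0" --pt "0 0 0 0.9 0.075 0 0" --pt "0 0 0 0.9 0.075 0 0" --pt "0 0 0 0.9 0.075 0 0"

```text
time_s: 2.35
tcp_pos: [0.4836, 0.0916, 0.2388]
orientation: [[-0.129, 0.992, 0.0], [0.992, 0.129, 0.001], [0.001, 0.001, -1.0]]
ft_force: [0.1, -1.6, 0.7]
grip_width: 1.003
gripper_force: 0.0
```

Request:
move_arm --pt "0 0 0 0.645 -0.025 0.45 0" --pt "0 0 0 0.645 -0.025 0.45 0" --pt "0 0 0 0.645 -0.025 0.45 0" --pt "0 0 0 0.645 -0.025 0.45 0" --pt "0 0 0 0.645 -0.025 0.45 0"

```text
time_s: 2.98
tcp_pos: [0.4633, 0.2142, 0.1489]
orientation: [[-0.124, 0.992, 0.001], [0.992, 0.124, -0.002], [-0.002, 0.0, -1.0]]
ft_force: [0.7, -1.2, 0.6]
grip_width: 0.997
gripper_force: 0.0
```

```bash
python3 - <<'E'
from h import *
plan([(.457,.217,.012,98)])
grab('scene','s1.png');t=grab('top')
im=cv2.imread('pics/s1.png')
cv2.imwrite('pics/s1c.png',cv2.resize(im[180:320,170:380],None,fx=3.5,fy=3.5,interpolation=cv2.INTER_CUBIC))
E
```

```text
now [0.4633 0.2142 0.1489] a 97.1 t 2.975 F [ 0.7 -1.2  0.6] w 87.7 0.0
(0.457, 0.217, 0.012, 98) -> [ 0.     0.001 -0.007] [ 0.019 -0.03   0.684] rows 3
```

View pics/s1c.png

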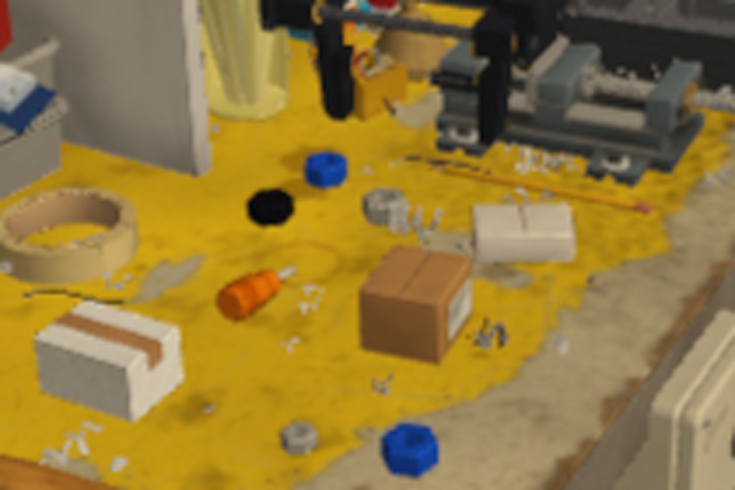

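The gripper hangs above and behind the carton (crop centre (415,305)), and the vice's base lugs are low. I'll descend and grip.

Request:
move_arm --pt "0 0 0 0.02 -0.03 0 0" --pt "0 0 0 0.02 -0.03 0.2 0" --pt "0 0 0 0.02 -0.03 0.4 0" --pt "0 0 0 0.02 -0.03 0.55 0" --pt "0 0 0 0.02 -0.03 0.68 0" --pt "0 0 0 0.02 -0.03 0.68 0" --pt "0 0 0 0.02 -0.03 0.68 0.3" --pt "0 0 0 0.02 -0.03 0.68 0.6" --pt "0 0 0 0.02 -0.03 0.68 1" --pt "0 0 0 0.02 -0.03 0.68 1" --pt "0 0 0 0.02 -0.03 0.68 1" --pt "0 0 0 0.02 -0.03 0.68 1" --grip_force 25

```text
time_s: 4.58
tcp_pos: [0.4565, 0.2212, 0.0137]
orientation: [[-0.129, 0.992, 0.003], [0.992, 0.129, 0.001], [0.001, 0.003, -1.0]]
ft_force: [1.1, -0.5, 7.9]
grip_width: 0.646
gripper_force: 25.0
```

Request:
move_arm --pt "0 0 0 0 0 -0.3 1" --pt "0 0 0 0 0 -0.6 1" --pt "0 0 0 0 0 -0.9 1" --pt "0 0 0 0 0 -0.9 1" --pt "0 0 0 0 0 -0.9 1"

```text
time_s: 5.2
tcp_pos: [0.4542, 0.2199, 0.1918]
orientation: [[-0.129, 0.992, -0.001], [0.992, 0.129, -0.001], [-0.001, -0.002, -1.0]]
ft_force: [0.3, -0.1, -2.7]
grip_width: 0.643
gripper_force: 25.0
```

```bash
python3 - <<'E'
from h import *
plan([(.495,.04,.195,96),(.54,-.14,.195,96),(.565,-.32,.195,96),(.567,-.369,.10,96)])
E
```

```text
now [0.4542 0.2199 0.1918] a 97.4 t 5.2 F [ 0.3 -0.1 -2.7] w 56.6 24.986282782629132
(0.495, 0.04, 0.195, 96) -> [-0.001  0.001  0.012] [-0.918  0.086 -0.015] rows 3 
(0.54, -0.14, 0.195, 96) -> [0. 0. 0.] [-0.919  0.13   0.   ] rows 3 
(0.565, -0.32, 0.195, 96) -> [0. 0. 0.] [-0.908  0.03   0.   ] rows 3 
(0.567, -0.369, 0.1, 96) -> [0. 0. 0.] [-0.245 -0.016  0.475] rows 2
```

Request:
move_arm --pt "0 0 0.01 -0.25 0.025 -0.015 1" --pt "0 0 0.01 -0.5 0.05 -0.015 1" --pt "0 0 0.01 -0.75 0.07 -0.015 1" --pt "0 0 0.01 -0.92 0.085 -0.015 1" --pt "0 0 0.01 -0.92 0.085 -0.015 1"

```text
time_s: 5.82
tcp_pos: [0.4945, 0.037, 0.1933]
orientation: [[-0.103, 0.995, -0.005], [0.995, 0.103, -0.001], [-0.001, -0.005, -1.0]]
ft_force: [-0.3, 0.9, -2.8]
grip_width: 0.646
gripper_force: 25.0
```

Request:
move_arm --pt "0 0 0 -0.25 0.03 0 1" --pt "0 0 0 -0.5 0.07 0 1" --pt "0 0 0 -0.75 0.1 0 1" --pt "0 0 0 -0.92 0.13 0 1" --pt "0 0 0 -0.92 0.13 0 1"

```text
time_s: 6.45
tcp_pos: [0.5408, -0.1415, 0.1937]
orientation: [[-0.105, 0.994, -0.003], [0.994, 0.105, 0.0], [0.001, -0.003, -1.0]]
ft_force: [-0.2, 0.4, -0.8]
grip_width: 0.648
gripper_force: 25.0
```

Request:
move_arm --pt "0 0 0 -0.25 0.01 0 1" --pt "0 0 0 -0.5 0.02 0 1" --pt "0 0 0 -0.75 0.03 0 1" --pt "0 0 0 -0.91 0.03 0 1" --pt "0 0 0 -0.91 0.03 0 1" --pt "0 0 0 -0.91 0.03 0 1" --pt "0 0 0 -0.91 0.03 0 1"

```text
time_s: 7.32
tcp_pos: [0.5676, -0.3172, 0.1954]
orientation: [[-0.112, 0.994, -0.001], [0.994, 0.112, 0.001], [0.001, -0.0, -1.0]]
ft_force: [0.0, 0.1, -1.3]
grip_width: 0.648
gripper_force: 25.0
```

```bash
python3 - <<'E'
from h import *
plan([(.567,-.369,.085,96),(.567,-.369,.018,96)])
E
```

```text
now [ 0.5676 -0.3172  0.1954] a 96.4 t 7.325 F [ 0.   0.1 -1.3] w 57.0 24.986293665133417
(0.567, -0.369, 0.085, 96) -> [-0.    -0.001  0.003] [-0.258 -0.031  0.552] rows 2 
(0.567, -0.369, 0.018, 96) -> [0. 0. 0.] [0.    0.    0.335] rows 2
```

Request:
move_arm --pt "0 0 0 -0.26 -0.03 0.2 1" --pt "0 0 0 -0.26 -0.03 0.4 1" --pt "0 0 0 -0.26 -0.03 0.55 1" --pt "0 0 0 -0.26 -0.03 0.55 1" --pt "0 0 0 -0.26 -0.03 0.55 1" --pt "0 0 0 -0.26 -0.03 0.55 1"

```text
time_s: 8.07
tcp_pos: [0.5681, -0.3725, 0.0877]
orientation: [[-0.109, 0.994, 0.003], [0.994, 0.109, -0.001], [-0.002, 0.002, -1.0]]
ft_force: [0.1, -0.5, -1.7]
grip_width: 0.646
gripper_force: 25.0
```

```bash
python3 - <<'E'
from h import *
plan([(.567,-.369,.019,96)])
a=grab('scene','s2.png')[130:220,300:440,::-1];b=grab('top','t2.png')[150:250,350:460,::-1]
a=cv2.resize(a,None,fx=2.8,fy=2.8,interpolation=3);b=cv2.resize(b,None,fx=3.5,fy=3.5,interpolation=3)
o=np.zeros((360,790,3),np.uint8);o[:a.shape[0],:a.shape[1]]=a;o[:350,395:395+b.shape[1]]=b;cv2.imwrite('pics/p2.png',o)
E
```

```text
now [ 0.5681 -0.3725  0.0877] a 96.2 t 8.075 F [ 0.1 -0.5 -1.7] w 56.9 24.986239224672318
(0.567, -0.369, 0.019, 96) -> [0.001 0.001 0.002] [ 0.019 -0.005  0.344] rows 2
```

View pics/p2.png

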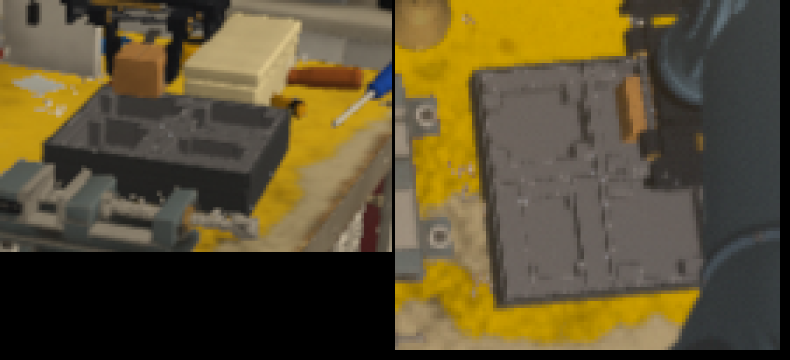

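The carton (right panel (632,110)) is over the far-right pocket. I'll lower it gently.

Request:
move_arm --pt "0 0 0 0.02 0 0.05 1" --pt "0 0 0 0.02 0 0.1 1" --pt "0 0 0 0.02 0 0.15 1" --pt "0 0 0 0.02 0 0.2 1" --pt "0 0 0 0.02 0 0.25 1" --pt "0 0 0 0.02 0 0.3 1" --pt "0 0 0 0.02 0 0.3 1"

```text
time_s: 9.05
tcp_pos: [0.5658, -0.3679, 0.0246]
orientation: [[-0.109, 0.994, -0.002], [0.994, 0.109, 0.001], [0.001, -0.001, -1.0]]
ft_force: [-0.4, -1.0, -1.6]
grip_width: 0.651
gripper_force: 25.0
```

Request:
move_arm --pt "0 0 0 0 0 0.025 1" --pt "0 0 0 0 0 0.025 1" --pt "0 0 0 0 0 0.025 1" --pt "0 0 0 0 0 0.025 0.27" --pt "0 0 0 0 0 0.025 0.27" --pt "0 0 0 0 0 0.025 0.27"

```text
time_s: 9.8
tcp_pos: [0.5668, -0.3684, 0.0211]
orientation: [[-0.108, 0.994, 0.001], [0.994, 0.108, -0.0], [-0.0, 0.001, -1.0]]
ft_force: [0.7, -0.5, -0.0]
grip_width: 0.727
gripper_force: 0.3
```

Request:
move_arm --pt "0 0 0 0 0 -0.1 0.27" --pt "0 0 0 0 0 -0.3 0.27" --pt "0 0 0 0 0 -0.5 0.27" --pt "0 0 0 0 0 -0.8 0" --pt "0 0 0 0 0 -0.8 0"

```text
time_s: 10.42
tcp_pos: [0.5695, -0.3698, 0.1878]
orientation: [[-0.108, 0.994, 0.009], [0.994, 0.108, -0.005], [-0.006, 0.008, -1.0]]
ft_force: [0.3, -0.1, -0.3]
grip_width: 0.935
gripper_force: 0.0
```

```bash
python3 - <<'E'
from h import *
plan([(.56,-.22,.185,70),(.53,-.06,.19,40),(.449,.085,.13,30)])
E
```

```text
now [ 0.5695 -0.3698  0.1878] a 96.2 t 10.425 F [ 0.3 -0.1 -0.3] w 82.3 0.0
(0.56, -0.22, 0.185, 70) -> [0.005 0.002 0.218] [0.75  0.034 0.009] rows 3 
(0.53, -0.06, 0.19, 40) -> [0.   0.   0.25] [ 0.7   -0.415 -0.025] rows 3 
(0.449, 0.085, 0.13, 30) -> [0.    0.    0.083] [ 0.156 -0.816  0.3  ] rows 3
```

Request:
move_arm --pt "0 0 0.22 0.75 0.035 0 0" --pt "0 0 0.22 0.75 0.035 0 0" --pt "0 0 0.22 0.75 0.035 0 0" --pt "0 0 0.22 0.75 0.035 0 0"

```text
time_s: 10.92
tcp_pos: [0.5571, -0.2159, 0.1812]
orientation: [[0.34, 0.94, -0.0], [0.94, -0.34, 0.0], [0.0, -0.0, -1.0]]
ft_force: [0.5, 0.2, 0.3]
grip_width: 1.001
gripper_force: 0.0
```

Request:
move_arm --pt "0 0 0.25 0.7 -0.415 -0.025 0" --pt "0 0 0.25 0.7 -0.415 -0.025 0" --pt "0 0 0.25 0.7 -0.415 -0.025 0" --pt "0 0 0.25 0.7 -0.415 -0.025 0"

```text
time_s: 11.42
tcp_pos: [0.5275, -0.0567, 0.1861]
orientation: [[0.765, 0.644, 0.0], [0.644, -0.765, 0.0], [0.0, -0.0, -1.0]]
ft_force: [0.2, -0.6, 0.5]
grip_width: 1.001
gripper_force: 0.0
```

Request:
move_arm --pt "0 0 0.08 0.155 -0.815 0.15 0" --pt "0 0 0.08 0.155 -0.815 0.15 0" --pt "0 0 0.08 0.155 -0.815 0.3 0" --pt "0 0 0.08 0.155 -0.815 0.3 0" --pt "0 0 0.08 0.155 -0.815 0.3 0" --pt "0 0 0.08 0.155 -0.815 0.3 0"

```text
time_s: 12.18
tcp_pos: [0.4486, 0.0848, 0.1263]
orientation: [[0.866, 0.501, 0.002], [0.501, -0.866, -0.0], [0.001, 0.001, -1.0]]
ft_force: [-0.0, -0.3, -0.3]
grip_width: 1.002
gripper_force: 0.0
```

```bash
python3 - <<'E'
from h import *
plan([(.449,.085,.005,30)])
E
```

```text
now [0.4486 0.0848 0.1263] a 30.1 t 12.175 F [-0.  -0.3 -0.3] w 88.2 0.0
(0.449, 0.085, 0.005, 30) -> [ 0.001 -0.001  0.   ] [ 0.001 -0.001  0.607] rows 2
```

Request:
move_arm --pt "0 0 0 0 0 0.1 0" --pt "0 0 0 0 0 0.2 0" --pt "0 0 0 0 0 0.3 0" --pt "0 0 0 0 0 0.4 0" --pt "0 0 0 0 0 0.5 0" --pt "0 0 0 0 0 0.59 0" --pt "0 0 0 0 0 0.59 0"

```text
time_s: 13.05
tcp_pos: [0.4472, 0.0854, 0.0073]
orientation: [[0.865, 0.502, -0.001], [0.502, -0.865, -0.001], [-0.001, 0.0, -1.0]]
ft_force: [-0.4, -0.9, -0.1]
grip_width: 1.004
gripper_force: 0.0
```

Request:
move_arm --pt "0 0 0 0 0 0 0.3" --pt "0 0 0 0 0 0 0.6" --pt "0 0 0 0 0 0 1" --pt "0 0 0 0 0 0 1" --pt "0 0 0 0 0 0 1" --pt "0 0 0 0 0 0 1" --pt "0 0 0 0 0 0 1" --grip_force 20

```text
time_s: 13.92
tcp_pos: [0.4472, 0.0866, 0.008]
orientation: [[0.864, 0.503, 0.001], [0.503, -0.864, -0.0], [0.0, 0.0, -1.0]]
ft_force: [-0.8, -0.9, 5.2]
grip_width: 0.568
gripper_force: 20.0
```

Request:
move_arm --pt "0 0 0 0 0 -0.2 1" --pt "0 0 0 0 0 -0.5 1" --pt "0 0 0 0 0 -0.8 1" --pt "0 0 0 0 0 -0.95 1" --pt "0 0 0 0 0 -0.95 1"

```text
time_s: 14.55
tcp_pos: [0.4482, 0.087, 0.1996]
orientation: [[0.864, 0.503, 0.004], [0.503, -0.864, 0.001], [0.004, 0.002, -1.0]]
ft_force: [0.4, -0.7, -1.6]
grip_width: 0.565
gripper_force: 20.0
```

```bash
python3 - <<'E'
from h import *
plan([(.51,-.07,.185,60),(.50,-.23,.185,90),(.4555,-.3833,.185,96),(.4555,-.3833,.08,96)])
E
```

```text
now [0.4482 0.087  0.1996] a 30.2 t 14.55 F [ 0.4 -0.7 -1.6] w 49.7 19.999861121177673
(0.51, -0.07, 0.185, 60) -> [ 0.001 -0.002 -0.248] [-0.128  0.834  0.074] rows 3 
(0.5, -0.23, 0.185, 90) -> [ 0.    0.   -0.25] [-0.718  0.357  0.   ] rows 3 
(0.4555, -0.3833, 0.185, 96) -> [ 0.    0.   -0.05] [-0.766 -0.222  0.   ] rows 3 
(0.4555, -0.3833, 0.08, 96) -> [0. 0. 0.] [0.    0.    0.525] rows 2
```

Request:
move_arm --pt "0 0 -0.06 -0.03 0.2 0 1" --pt "0 0 -0.12 -0.06 0.4 0 1" --pt "0 0 -0.19 -0.1 0.65 0 1" --pt "0 0 -0.25 -0.13 0.835 0 1" --pt "0 0 -0.25 -0.13 0.835 0 1"

```text
time_s: 15.18
tcp_pos: [0.5079, -0.0739, 0.1956]
orientation: [[0.501, 0.866, -0.003], [0.866, -0.501, -0.0], [-0.002, -0.002, -1.0]]
ft_force: [-0.0, 0.3, -0.2]
grip_width: 0.574
gripper_force: 20.0
```

Request:
move_arm --pt "0 0 -0.06 -0.2 0.1 0 1" --pt "0 0 -0.12 -0.4 0.2 0 1" --pt "0 0 -0.19 -0.6 0.3 0 1" --pt "0 0 -0.25 -0.72 0.355 0 1" --pt "0 0 -0.25 -0.72 0.355 0 1"

```text
time_s: 15.8
tcp_pos: [0.4974, -0.2316, 0.1962]
orientation: [[0.0, 1.0, -0.002], [1.0, -0.0, 0.001], [0.001, -0.002, -1.0]]
ft_force: [0.7, -0.3, -0.3]
grip_width: 0.57
gripper_force: 20.0
```

Request:
move_arm --pt "0 0 -0.02 -0.2 -0.06 0 1" --pt "0 0 -0.04 -0.4 -0.12 0 1" --pt "0 0 -0.05 -0.6 -0.18 0 1" --pt "0 0 -0.05 -0.765 -0.22 0.1 1" --pt "0 0 -0.05 -0.765 -0.22 0.3 1" --pt "0 0 -0.05 -0.765 -0.22 0.5 1" --pt "0 0 -0.05 -0.765 -0.22 0.5 1" --pt "0 0 -0.05 -0.765 -0.22 0.5 1"

```text
time_s: 16.8
tcp_pos: [0.4566, -0.383, 0.0988]
orientation: [[-0.109, 0.994, 0.001], [0.994, 0.109, 0.0], [-0.0, 0.001, -1.0]]
ft_force: [-0.5, -0.1, -0.3]
grip_width: 0.569
gripper_force: 20.0
```

```bash
python3 - <<'E'
from h import *
plan([(.4555,-.3833,.033,96)])
E
```

```text
now [ 0.4566 -0.383   0.0988] a 96.3 t 16.8 F [-0.5 -0.1 -0.3] w 50.0 19.999915659427643
(0.4555, -0.3833, 0.033, 96) -> [0.001 0.    0.002] [-0.001 -0.006  0.329] rows 2
```

Request:
move_arm --pt "0 0 0 0 -0.005 0.1 1" --pt "0 0 0 0 -0.005 0.15 1" --pt "0 0 0 0 -0.005 0.2 1" --pt "0 0 0 0 -0.005 0.25 1" --pt "0 0 0 0 -0.005 0.29 1" --pt "0 0 0 0 -0.005 0.31 1" --pt "0 0 0 0 -0.005 0.31 1" --pt "0 0 0 0 -0.005 0.31 1"

```text
time_s: 17.8
tcp_pos: [0.4544, -0.3843, 0.0359]
orientation: [[-0.108, 0.994, 0.0], [0.994, 0.108, -0.0], [-0.0, 0.0, -1.0]]
ft_force: [-0.6, 0.5, -0.5]
grip_width: 0.57
gripper_force: 20.0
```

Request:
move_arm --pt "0 0 0 0 0 0 0.35" --pt "0 0 0 0 0 0 0.35" --pt "0 0 0 0 0 0 0.35" --pt "0 0 0 0 0 0 0.35" --pt "0 0 0 0 0 -0.1 0.35" --pt "0 0 0 0 0 -0.3 0.35" --pt "0 0 0 0 0 -0.6 0" --pt "0 0 0 0 0 -0.75 0" --pt "0 0 0 0 0 -0.75 0"

```text
time_s: 18.92
tcp_pos: [0.4558, -0.3854, 0.1897]
orientation: [[-0.108, 0.994, 0.005], [0.994, 0.108, -0.004], [-0.005, 0.004, -1.0]]
ft_force: [0.2, 0.7, -0.1]
grip_width: 0.967
gripper_force: 0.0
```

```bash
python3 - <<'E'
from h import *
plan([(.49,-.23,.19,90),(.54,-.07,.19,75),(.557,.093,.13,68)])
E
```

```text
now [ 0.4558 -0.3854  0.1897] a 96.2 t 18.925 F [ 0.2  0.7 -0.1] w 85.1 0.0
(0.49, -0.23, 0.19, 90) -> [0.002 0.002 0.052] [ 0.754  0.254 -0.004] rows 3 
(0.54, -0.07, 0.19, 75) -> [0.    0.    0.125] [0.8  0.25 0.  ] rows 3 
(0.557, 0.093, 0.13, 68) -> [0.    0.    0.058] [ 0.809 -0.129  0.3  ] rows 3
```

Request:
move_arm --pt "0 0 0.05 0.755 0.255 0 0" --pt "0 0 0.05 0.755 0.255 0 0" --pt "0 0 0.05 0.755 0.255 0 0" --pt "0 0 0.05 0.755 0.255 0 0"

```text
time_s: 19.42
tcp_pos: [0.4888, -0.225, 0.1854]
orientation: [[-0.01, 1.0, -0.001], [1.0, 0.01, 0.002], [0.002, -0.001, -1.0]]
ft_force: [0.9, -0.3, 0.0]
grip_width: 1.0
gripper_force: 0.0
```

Request:
move_arm --pt "0 0 0.125 0.8 0.25 0 0" --pt "0 0 0.125 0.8 0.25 0 0" --pt "0 0 0.125 0.8 0.25 0 0" --pt "0 0 0.125 0.8 0.25 0 0"

```text
time_s: 19.92
tcp_pos: [0.5385, -0.0653, 0.1855]
orientation: [[0.25, 0.968, -0.0], [0.968, -0.25, 0.001], [0.001, -0.0, -1.0]]
ft_force: [-1.1, -1.0, 0.1]
grip_width: 1.0
gripper_force: 0.0
```

Request:
move_arm --pt "0 0 0.06 0.81 -0.13 0.1 0.3" --pt "0 0 0.06 0.81 -0.13 0.2 0.3" --pt "0 0 0.06 0.81 -0.13 0.3 0.3" --pt "0 0 0.06 0.81 -0.13 0.3 0.3" --pt "0 0 0.06 0.81 -0.13 0.3 0.3" --pt "0 0 0.06 0.81 -0.13 0.3 0.3"

```text
time_s: 20.68
tcp_pos: [0.5549, 0.092, 0.1263]
orientation: [[0.378, 0.926, 0.001], [0.926, -0.378, -0.001], [-0.001, 0.001, -1.0]]
ft_force: [-0.9, -0.4, 0.2]
grip_width: 0.702
gripper_force: 0.0
```

```bash
python3 - <<'E'
from h import *
plan([(.557,.093,.002,68)])
a=grab('scene','s3.png')[150:215,300:420,::-1];b=grab('top','t3.png')[150:250,350:460,::-1]
a=cv2.resize(a,None,fx=3.2,fy=3.2,interpolation=3);b=cv2.resize(b,None,fx=3.5,fy=3.5,interpolation=3)
o=np.zeros((360,790,3),np.uint8);o[:a.shape[0],:a.shape[1]]=a;o[:350,395:395+b.shape[1]]=b;cv2.imwrite('pics/p3.png',o)
E
```

```text
now [0.5549 0.092  0.1263] a 67.8 t 20.675 F [-0.9 -0.4  0.2] w 61.8 0.0
(0.557, 0.093, 0.002, 68) -> [ 0.001  0.    -0.002] [0.009 0.007 0.621] rows 2
```

View pics/p3.png

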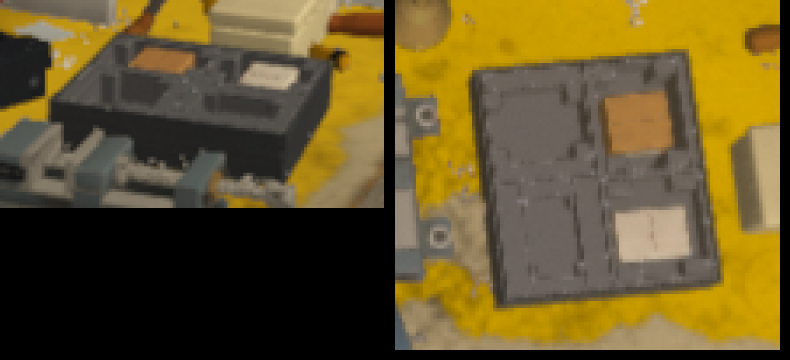

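The carton (right panel (638,123)) and the blade box (652,235) both lie flat and below the rim in their pockets. Next is the nut.

Request:
move_arm --pt "0 0 0 0.01 0.005 0.15 0.3" --pt "0 0 0 0.01 0.005 0.3 0.3" --pt "0 0 0 0.01 0.005 0.45 0.3" --pt "0 0 0 0.01 0.005 0.55 0.3" --pt "0 0 0 0.01 0.005 0.61 0.3" --pt "0 0 0 0.01 0.005 0.61 0.3" --pt "0 0 0 0.01 0.005 0.61 0.3"

```text
time_s: 21.65
tcp_pos: [0.5565, 0.0965, 0.0046]
orientation: [[0.374, 0.927, 0.001], [0.927, -0.374, 0.0], [0.001, 0.001, -1.0]]
ft_force: [-0.4, -0.3, 0.2]
grip_width: 0.697
gripper_force: 0.0
```

Request:
move_arm --pt "0 0 0 0 0 0 0.5" --pt "0 0 0 0 0 0 0.65" --pt "0 0 0 0 0 0 1" --pt "0 0 0 0 0 0 1" --pt "0 0 0 0 0 0 1" --pt "0 0 0 0 0 0 1" --pt "0 0 0 0 0 0 1" --grip_force 25

```text
time_s: 22.52
tcp_pos: [0.556, 0.0963, 0.0039]
orientation: [[0.374, 0.927, 0.0], [0.927, -0.374, -0.0], [0.0, 0.0, -1.0]]
ft_force: [-0.2, -0.2, 4.3]
grip_width: 0.334
gripper_force: 25.0
```

Request:
move_arm --pt "0 0 0 0 0 -0.2 1" --pt "0 0 0 0 0 -0.5 1" --pt "0 0 0 0 0 -0.8 1" --pt "0 0 0 0 0 -0.95 1" --pt "0 0 0 0 0 -0.95 1"

```text
time_s: 23.15
tcp_pos: [0.557, 0.0968, 0.1958]
orientation: [[0.374, 0.927, 0.004], [0.927, -0.374, 0.001], [0.002, 0.004, -1.0]]
ft_force: [0.6, -0.2, -1.6]
grip_width: 0.333
gripper_force: 25.0
```

```bash
python3 - <<'E'
from h import *
plan([(.53,-.07,.195,80),(.48,-.22,.195,96),(.445,-.282,.10,96)])
E
```

```text
now [0.557  0.0968 0.1958] a 68.0 t 23.15 F [ 0.6 -0.2 -1.6] w 29.3 24.997796679309893
(0.53, -0.07, 0.195, 80) -> [ 0.002 -0.001 -0.1  ] [-0.824  0.187  0.003] rows 3 
(0.48, -0.22, 0.195, 96) -> [ 0.     0.    -0.133] [-0.782 -0.116  0.   ] rows 3 
(0.445, -0.282, 0.1, 96) -> [0. 0. 0.] [-0.29  -0.206  0.475] rows 2
```

Request:
move_arm --pt "0 0 -0.03 -0.2 0.05 0 1" --pt "0 0 -0.05 -0.45 0.1 0 1" --pt "0 0 -0.08 -0.65 0.15 0 1" --pt "0 0 -0.1 -0.825 0.185 0 1" --pt "0 0 -0.1 -0.825 0.185 0 1"

```text
time_s: 23.78
tcp_pos: [0.5264, -0.0739, 0.1916]
orientation: [[0.178, 0.984, -0.004], [0.984, -0.178, -0.001], [-0.002, -0.004, -1.0]]
ft_force: [1.2, 0.4, -1.2]
grip_width: 0.338
gripper_force: 25.0
```

Request:
move_arm --pt "0 0 -0.03 -0.2 -0.03 0 1" --pt "0 0 -0.07 -0.4 -0.06 0 1" --pt "0 0 -0.1 -0.6 -0.09 0 1" --pt "0 0 -0.13 -0.78 -0.115 0 1" --pt "0 0 -0.13 -0.78 -0.115 0 1"

```text
time_s: 24.4
tcp_pos: [0.4772, -0.2219, 0.1922]
orientation: [[-0.094, 0.996, -0.002], [0.996, 0.094, 0.0], [0.001, -0.002, -1.0]]
ft_force: [-0.1, -0.3, -0.7]
grip_width: 0.337
gripper_force: 25.0
```

Request:
move_arm --pt "0 0 0 -0.15 -0.1 0.1 1" --pt "0 0 0 -0.28 -0.205 0.25 1" --pt "0 0 0 -0.28 -0.205 0.4 1" --pt "0 0 0 -0.28 -0.205 0.5 1" --pt "0 0 0 -0.28 -0.205 0.5 1" --pt "0 0 0 -0.28 -0.205 0.5 1"

```text
time_s: 25.15
tcp_pos: [0.4443, -0.2788, 0.0941]
orientation: [[-0.099, 0.995, 0.001], [0.995, 0.099, 0.0], [0.0, 0.001, -1.0]]
ft_force: [-1.0, 0.8, 0.7]
grip_width: 0.336
gripper_force: 25.0
```

```bash
python3 - <<'E'
from h import *
plan([(.445,-.28,.037,96)])
E
```

```text
now [ 0.4443 -0.2788  0.0941] a 95.7 t 25.15 F [-1.   0.8  0.7] w 29.6 24.997890042584633
(0.445, -0.28, 0.037, 96) -> [ 0.    -0.    -0.002] [-0.006  0.003  0.285] rows 1
```

Request:
move_arm --pt "0 0 0 0 0 0.07 1" --pt "0 0 0 0 0 0.12 1" --pt "0 0 0 0 0 0.17 1" --pt "0 0 0 0 0 0.22 1" --pt "0 0 0 0 0 0.26 1" --pt "0 0 0 0 0 0.275 1" --pt "0 0 0 0 0 0.275 1" --pt "0 0 0 0 0 0.275 1"

```text
time_s: 26.15
tcp_pos: [0.4436, -0.2801, 0.039]
orientation: [[-0.098, 0.995, 0.001], [0.995, 0.098, -0.0], [-0.0, 0.0, -1.0]]
ft_force: [1.1, -0.3, -0.0]
grip_width: 0.338
gripper_force: 25.0
```

Request:
move_arm --pt "0 0 0 0 0 0 0.58" --pt "0 0 0 0 0 0 0.58" --pt "0 0 0 0 0 0 0.58" --pt "0 0 0 0 0 0 0.58" --pt "0 0 0 0 0 -0.1 0.58" --pt "0 0 0 0 0 -0.3 0.58" --pt "0 0 0 0 0 -0.6 0.5" --pt "0 0 0 0 0 -0.8 0.5" --pt "0 0 0 0 0 -0.8 0.5"

```text
time_s: 27.28
tcp_pos: [0.4452, -0.281, 0.2018]
orientation: [[-0.098, 0.995, 0.005], [0.995, 0.098, -0.004], [-0.004, 0.005, -1.0]]
ft_force: [0.4, -0.4, 0.6]
grip_width: 0.504
gripper_force: 0.0
```

```bash
python3 - <<'E'
from h import *
plan([(.52,-.11,.195,90),(.56,.08,.195,90),(.571,.2495,.13,90),(.571,.2495,.003,90)])
E
```

```text
now [ 0.4452 -0.281   0.2018] a 95.6 t 27.275 F [ 0.4 -0.4  0.6] w 44.3 0.0
(0.52, -0.11, 0.195, 90) -> [0.002 0.002 0.047] [0.814 0.456 0.033] rows 3 
(0.56, 0.08, 0.195, 90) -> [0. 0. 0.] [0.95 0.2  0.  ] rows 4 
(0.571, 0.2495, 0.13, 90) -> [0. 0. 0.] [0.847 0.055 0.325] rows 3 
(0.571, 0.2495, 0.003, 90) -> [0. 0. 0.] [0.    0.    0.635] rows 3
```

Request:
move_arm --pt "0 0 0.045 0.815 0.455 0.03 0.4" --pt "0 0 0.045 0.815 0.455 0.03 0.4" --pt "0 0 0.045 0.815 0.455 0.03 0.4" --pt "0 0 0.045 0.815 0.455 0.03 0.4" --pt "0 0 0.045 0.815 0.455 0.03 0.4"

```text
time_s: 27.9
tcp_pos: [0.517, -0.1093, 0.1916]
orientation: [[-0.004, 1.0, -0.002], [1.0, 0.004, -0.0], [-0.0, -0.002, -1.0]]
ft_force: [-0.3, -0.1, -0.8]
grip_width: 0.598
gripper_force: 0.0
```

Request:
move_arm --pt "0 0 0 0.95 0.2 0 0.4" --pt "0 0 0 0.95 0.2 0 0.4" --pt "0 0 0 0.95 0.2 0 0.4" --pt "0 0 0 0.95 0.2 0 0.4" --pt "0 0 0 0.95 0.2 0 0.4"

```text
time_s: 28.52
tcp_pos: [0.557, 0.0794, 0.192]
orientation: [[-0.002, 1.0, -0.001], [1.0, 0.002, -0.001], [-0.001, -0.001, -1.0]]
ft_force: [-1.0, -0.7, -0.3]
grip_width: 0.602
gripper_force: 0.0
```

Request:
move_arm --pt "0 0 0 0.845 0.055 0.1 0.4" --pt "0 0 0 0.845 0.055 0.2 0.4" --pt "0 0 0 0.845 0.055 0.32 0.4" --pt "0 0 0 0.845 0.055 0.32 0.4" --pt "0 0 0 0.845 0.055 0.32 0.4" --pt "0 0 0 0.845 0.055 0.32 0.4"

```text
time_s: 29.28
tcp_pos: [0.5691, 0.2473, 0.1295]
orientation: [[0.0, 1.0, 0.002], [1.0, -0.0, -0.001], [-0.001, 0.002, -1.0]]
ft_force: [-0.3, 0.5, -0.4]
grip_width: 0.602
gripper_force: 0.0
```

```bash
python3 - <<'E'
from h import *
plan([(.571,.2495,.003,90)])
E
```

```text
now [0.5691 0.2473 0.1295] a 90.0 t 29.275 F [-0.3  0.5 -0.4] w 52.9 0.0
(0.571, 0.2495, 0.003, 90) -> [ 0.001  0.001 -0.   ] [0.012 0.009 0.633] rows 3
```

Request:
move_arm --pt "0 0 0 0 0.01 0.15 0.4" --pt "0 0 0 0 0.01 0.3 0.4" --pt "0 0 0 0 0.01 0.45 0.4" --pt "0 0 0 0 0.01 0.55 0.4" --pt "0 0 0 0 0.01 0.625 0.4" --pt "0 0 0 0 0.01 0.625 0.4" --pt "0 0 0 0 0.01 0.625 0.4"

```text
time_s: 30.15
tcp_pos: [0.5702, 0.2507, 0.0046]
orientation: [[-0.004, 1.0, 0.001], [1.0, 0.004, 0.001], [0.001, 0.001, -1.0]]
ft_force: [0.3, 0.0, -0.5]
grip_width: 0.597
gripper_force: 0.0
```

Request:
move_arm --pt "0 0 0 0 0 0 0.55" --pt "0 0 0 0 0 0 0.7" --pt "0 0 0 0 0 0 1" --pt "0 0 0 0 0 0 1" --pt "0 0 0 0 0 0 1" --pt "0 0 0 0 0 0 1" --pt "0 0 0 0 0 0 1" --grip_force 25

```text
time_s: 31.02
tcp_pos: [0.57, 0.2505, 0.004]
orientation: [[-0.004, 1.0, 0.001], [1.0, 0.004, 0.0], [0.0, 0.001, -1.0]]
ft_force: [1.4, -0.8, 3.8]
grip_width: 0.225
gripper_force: 25.0
```

Request:
move_arm --pt "0 0 0 0 0 -0.2 1" --pt "0 0 0 0 0 -0.5 1" --pt "0 0 0 0 0 -0.8 1" --pt "0 0 0 0 0 -0.95 1" --pt "0 0 0 0 0 -0.95 1" --pt "0 0 0 0 0 -0.95 1"

```text
time_s: 31.78
tcp_pos: [0.5684, 0.2497, 0.1919]
orientation: [[-0.004, 1.0, -0.003], [1.0, 0.004, -0.001], [-0.001, -0.003, -1.0]]
ft_force: [0.6, 0.5, -1.3]
grip_width: 0.226
gripper_force: 25.0
```

```bash
python3 - <<'E'
from h import *
plan([(.565,.07,.195,92),(.56,-.11,.195,96),(.5545,-.251,.195,96),(.5545,-.251,.1,96)])
b=grab('top','t4.png')[140:260,170:330,::-1];a=grab('scene','s4.png')[160:320,180:380,::-1]
o=np.zeros((330,790,3),np.uint8);a=cv2.resize(a,None,fx=2,fy=2,interpolation=3);b=cv2.resize(b,None,fx=2.4,fy=2.4,interpolation=3)
o[:320,:400]=a;o[:288,403:787]=b;cv2.imwrite('pics/p4.png',o)
E
```

```text
now [0.5684 0.2497 0.1919] a 90.2 t 31.775 F [ 0.6  0.5 -1.3] w 19.9 24.999900497496128
(0.565, 0.07, 0.195, 92) -> [-0.001  0.001 -0.015] [-0.899 -0.021 -0.014] rows 3 
(0.56, -0.11, 0.195, 96) -> [ 0.     0.    -0.033] [-0.899 -0.056  0.   ] rows 3 
(0.5545, -0.251, 0.195, 96) -> [0. 0. 0.] [-0.698 -0.101  0.   ] rows 3 
(0.5545, -0.251, 0.1, 96) -> [0. 0. 0.] [0.    0.    0.475] rows 2
```

View pics/p4.png

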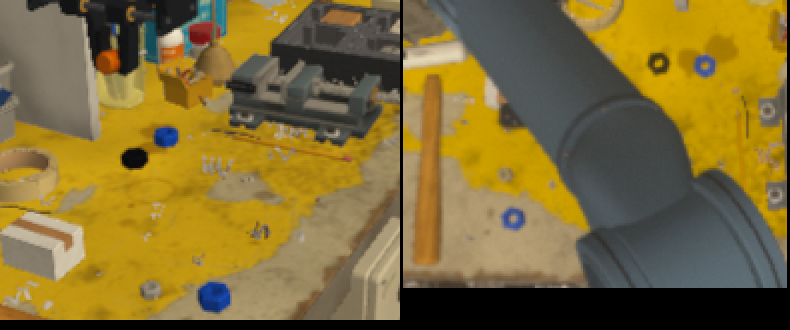

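The driver is held across its handle (left panel (107,62)). The black, blue and small nuts and the thick box are untouched. I'll carry it to the far-left pocket.

Request:
move_arm --pt "0 0 -0.015 -0.25 -0.005 -0.015 1" --pt "0 0 -0.015 -0.5 -0.01 -0.015 1" --pt "0 0 -0.015 -0.75 -0.02 -0.015 1" --pt "0 0 -0.015 -0.9 -0.02 -0.015 1" --pt "0 0 -0.015 -0.9 -0.02 -0.015 1"

```text
time_s: 32.5
tcp_pos: [0.5656, 0.067, 0.1951]
orientation: [[-0.03, 1.0, -0.003], [1.0, 0.03, -0.002], [-0.002, -0.003, -1.0]]
ft_force: [0.3, 0.5, -1.5]
grip_width: 0.219
gripper_force: 25.0
```

Request:
move_arm --pt "0 0 -0.03 -0.25 -0.015 0 1" --pt "0 0 -0.03 -0.5 -0.03 0 1" --pt "0 0 -0.03 -0.75 -0.045 0 1" --pt "0 0 -0.03 -0.9 -0.055 0 1" --pt "0 0 -0.03 -0.9 -0.055 0 1"

```text
time_s: 33.12
tcp_pos: [0.5612, -0.1114, 0.1957]
orientation: [[-0.095, 0.995, -0.002], [0.995, 0.095, -0.0], [0.0, -0.002, -1.0]]
ft_force: [-0.6, 0.5, -0.7]
grip_width: 0.224
gripper_force: 25.0
```

Request:
move_arm --pt "0 0 0 -0.25 -0.03 0 1" --pt "0 0 0 -0.5 -0.07 0 1" --pt "0 0 0 -0.7 -0.1 0.15 1" --pt "0 0 0 -0.7 -0.1 0.3 1" --pt "0 0 0 -0.7 -0.1 0.45 1" --pt "0 0 0 -0.7 -0.1 0.45 1" --pt "0 0 0 -0.7 -0.1 0.45 1"

```text
time_s: 34.0
tcp_pos: [0.5567, -0.2496, 0.1076]
orientation: [[-0.1, 0.995, 0.001], [0.995, 0.1, 0.001], [0.0, 0.001, -1.0]]
ft_force: [-0.4, 0.1, -0.6]
grip_width: 0.23
gripper_force: 25.0
```

```bash
python3 - <<'E'
from h import *
plan([(.5545,-.252,.0235,96)])
E
```

```text
now [ 0.5567 -0.2496  0.1076] a 95.7 t 34.0 F [-0.4  0.1 -0.6] w 20.3 24.999944739975035
(0.5545, -0.252, 0.0235, 96) -> [ 0.001 -0.    -0.002] [-0.011 -0.012  0.42 ] rows 2
```

Request:
move_arm --pt "0 0 0 -0.01 -0.01 0.1 1" --pt "0 0 0 -0.01 -0.01 0.18 1" --pt "0 0 0 -0.01 -0.01 0.25 1" --pt "0 0 0 -0.01 -0.01 0.31 1" --pt "0 0 0 -0.01 -0.01 0.36 1" --pt "0 0 0 -0.01 -0.01 0.4 1" --pt "0 0 0 -0.01 -0.01 0.415 1" --pt "0 0 0 -0.01 -0.01 0.415 1"

```text
time_s: 35.0
tcp_pos: [0.5537, -0.2534, 0.0237]
orientation: [[-0.098, 0.995, 0.0], [0.995, 0.098, -0.0], [-0.0, 0.0, -1.0]]
ft_force: [0.1, 0.6, -0.8]
grip_width: 0.224
gripper_force: 25.0
```

Request:
move_arm --pt "0 0 0 0 0 0 0.66" --pt "0 0 0 0 0 0 0.66" --pt "0 0 0 0 0 0 0.66" --pt "0 0 0 0 0 0 0.66" --pt "0 0 0 0 0 -0.1 0.66" --pt "0 0 0 0 0 -0.3 0.66" --pt "0 0 0 0 0 -0.6 0.5" --pt "0 0 0 0 0 -0.9 0.5" --pt "0 0 0 0 0 -0.9 0.5"

```text
time_s: 36.12
tcp_pos: [0.557, -0.2543, 0.2104]
orientation: [[-0.098, 0.995, 0.01], [0.995, 0.098, -0.004], [-0.005, 0.01, -1.0]]
ft_force: [0.1, 0.5, 0.2]
grip_width: 0.498
gripper_force: 0.0
```

Request:
move_arm --pt "0 0 0 0.9 0 0 0.5" --pt "0 0 0 0.9 0 0 0.5" --pt "0 0 0 0.9 0 0 0.5" --pt "0 0 0 0.9 0 0 0.5" --pt "0 0 0 0.9 0 0 0.5"

```text
time_s: 36.75
tcp_pos: [0.5357, -0.0751, 0.2036]
orientation: [[-0.098, 0.995, -0.001], [0.995, 0.098, -0.001], [-0.001, -0.001, -1.0]]
ft_force: [0.3, -0.3, -0.1]
grip_width: 0.504
gripper_force: 0.0
```

Request:
move_arm --pt "0 0 0 0.9 0 0 0.5" --pt "0 0 0 0.9 0 0 0.5" --pt "0 0 0 0.9 0 0 0.5" --pt "0 0 0 0.9 0 0 0.5" --pt "0 0 0 0.9 0 0 0.5"

```text
time_s: 37.38
tcp_pos: [0.5189, 0.1026, 0.2034]
orientation: [[-0.095, 0.995, -0.0], [0.995, 0.095, -0.001], [-0.001, -0.001, -1.0]]
ft_force: [-0.2, -1.3, -0.2]
grip_width: 0.498
gripper_force: 0.0
```

```bash
python3 - <<'E'
from h import *
plan([])
a=grab('scene','s5.png')[150:215,300:420,::-1];b=grab('top','t5.png')[155:245,365:450,::-1]
a=cv2.resize(a,None,fx=3.2,fy=3.2,interpolation=3);b=cv2.resize(b,None,fx=4.6,fy=4.6,interpolation=3)
o=np.zeros((416,790,3),np.uint8);o[:a.shape[0],:a.shape[1]]=a;o[:414,395:395+b.shape[1]]=b;cv2.imwrite('pics/p5.png',o)
E
```

```text
now [0.5189 0.1026 0.2034] a 95.5 t 37.375 F [-0.2 -1.3 -0.2] w 43.8 0.0
```

View pics/p5.png

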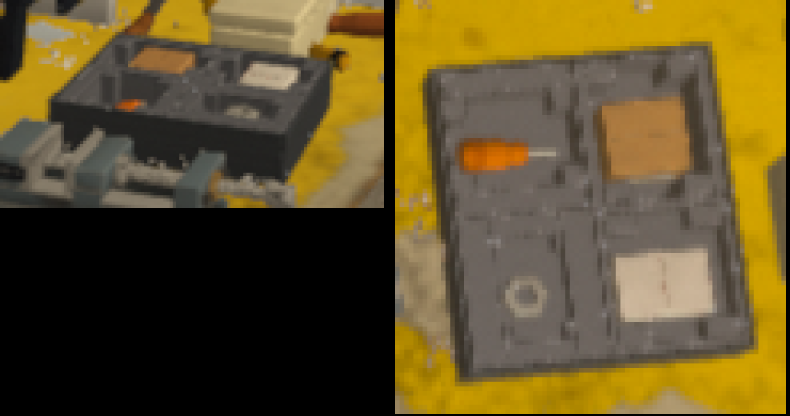

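All four parts lie flat in their pockets: driver (507,155), carton (643,140), blade box (667,283) and nut (525,297). The arm is clear of everything, so I'll hand in.

```bash
python3 -c "
from h import *
print(ctrl.close_job())"
```

```text
the job is handed in; nothing more can be done
None
```

The tray is packed and the job handed in at about 37 s: the carton, blade box, big nut and stubby screwdriver each lie flat in their own pocket in the final pictures, and I left the look-alikes where they were.

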